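Close up the wedge kit and switch on the lamp from under its hood

TASK

Complete the kit in the blue tray: turn the loose wooden wedge the right way round and lay it flat on the tray floor in the empty place, head to tail with its neighbours, so that the four wedges fill the tray. Then switch on the inspection lamp beside it for the check: reach under the lip of its hood and push the low end of the rocker switch, the end away from the lamp's post, upward from below until it is fully over. Leave the other wedges lying in the tray and do not disturb the fittings and tools on the bench.

Things in the scene. Friction and masses are not known exactly. Their poses are not given: they have to be found in the camera images.
- pad_a: loose wooden wedge 30 mm high, flat on the bench. Plan: straight long side at y=-24, x -60 to 60 mm; slanted side from y=+8 at x=-60 (narrow end, 32 wide) to y=+40 at x=+60 (wide end, 64 wide). Lower edges bevelled 2 x 4 mm. Pull tab on top at x=y=0, to pinch from above: 16 mm thick (x), 30 wide (y), z 29 to 71 mm. Origin: underside, below the tab. 0.11 to 0.22 kg
- pad_b: a right-angled wedge like pad_a, already packed flat in the tray; same shape and axes as pad_a, turned the same way as the empty place (its x along the tray's x)
- pad_c: a right-angled wedge like pad_a, already packed flat in the tray; same shape and axes as pad_a, turned end for end (its x against the tray's x)
- pad_d: a right-angled wedge like pad_a, already packed flat in the tray; same shape and axes as pad_a, turned end for end (its x against the tray's x)
- tray: fixed blue open tray, outside 142 (x) by 220 (y) by 30 mm high, walls and floor 6 mm thick, inside 130 x 208 mm. Origin: centre of its underside; floor at z=6 mm. Holds four wedges side by side along y, their lengths along x, every second one turned end for end, about 3 mm play between them; three are in place
- card: thin white card (100 x 30 x 1 mm, does not obstruct) on the tray floor, marking the empty place: the missing wedge belongs with its origin at the card's origin (centre of underside, on the tray floor) and its x axis along the card's x, wide end to +x. It is either the outermost place at the tray's -y end or the third from there
- lamp: fixed lamp; origin on the bench under the middle of the switch. Hood: flat grey bar, x -30 to 30, y -150 to 55, z 200 to 212 mm, with lips down to z=194 along its front (-x, towards the robot) and back edges. Post at y=-130, 26 mm thick, foot 16 mm high. Black switch box under the hood: x -20 to 8, y -50 to 50, down to z=158; its black cover on top of the hood (to z=222) shows from above
- rocker (a joint): white rocker switch under the switch box: bar 90 mm long (lamp y), 32 wide (lamp x -22 to 10), 12 thick, pivoted at its middle, 152 mm above the bench, about lamp x. 0 rad = off, the end away from the post (lamp +y) low; 0.30 = fully on, that end high; over 0.25 counts as on. Stays where left. 2.5 N push at 34 mm from the pivot, 10 mm travel, then a firm stop
- rocker_end (a point): where to push up: middle of the rocker's underside, 34 mm from the pivot, on the end away from the post; 141 mm above the bench when off, 151 when on, 24 mm behind the hood's front edge (lamp -x side). A shut gripper tilted 40 to 45 degrees, fingertips ahead and down, passes below the lip and presses with its tips
- coupling: a loose brass hose coupling, 75 mm tall, 38 mm across, standing; origin at its foot
- elbow: a loose brass elbow fitting, about 45 x 30 x 58 mm; origin under its block
- screwdriver: a loose screwdriver lying on the bench
- spanner: a loose spanner lying flat on the bench
- tape: a loose white ring, 100 mm across, 24 mm high, lying flat; origin at its centre underneath
There are look-alikes about, which are no part of the job. What is shaped like the pad_a but turquoise or yellow is not meant.

How it is judged:
By the outcome, as a careful person would: the job done as asked, in the order asked, and still so for the second after the job is handed in, with the robot touching nothing.
It also fails if it takes over 50 s, if anything falls off the work surface, if the arm or the gripper's body presses on something with over 40 N, if the wrist force passes 120 N, or if a joint passes its speed limit or range.

ROBOT

A 6-joint arm with a two-finger parallel gripper is mounted at the origin on the work surface. World frame = base frame: x ahead of the robot, y to its left, z up, the work surface at z = 0. Lengths are in mm, angles in degrees, forces in N, time in s.
With the tool pointing down it reaches from about 350 to 850 mm from the base axis. Payload 8.1 kg.
Tool frame: the origin (TCP) lies at the very end of the fingers, on their centre line; the grasp point (between the pads) lies 19 mm behind it; z points along the fingers, y is the line along which they close (so a half turn about z gives the same grasp; the last joint's range is limited). The gripper opens to 85 mm and grips with 20 to 120 N. Pads are 22 mm wide; open, the fingers measure 114 mm over their backs; the gripper's body (76 mm by 85 mm) begins 54 mm behind the grasp point. The pads swing forward as they close: fully open they stand 13 mm farther back than shut.
Start: joints at [62.716, 7.471, 85.268, -0, 87.261, -4.893], TCP at [228.536, 554.776, 231.292] pointing down, gripper open.
Joint ranges: [-169.43, 169.43], [-51.17, 129.36], [1.28, 143.12], [-76.62, 256.62], [0, 156.53], [-152.29, 152.29]. Speed limits (degrees/s): [136.94, 136.94, 159.86, 180, 180, 180].

INTERFACE

Orientations are given as [roll, pitch, yaw] about the fixed x, y, z axes, in that order (R = Rz(yaw) Ry(pitch) Rx(roll)).
In Python, from bench import * gives the robot as it stands.
- The arm moves only by the tool play_rows, never from a script. Its argument "increments" is a list of rows, each a list of 3 entries, a list of its own where there are three numbers: the gripper's target within -1 to 1 (fully open at 1, half-way at 0, shut at -1), then the shift along the tool's x, y, z in mm, then the turn about the tool's z in rad. A call has 1 to 12 rows; each row shifts and turns the commanded pose from where the row before left it, along the tool's axes as they then stand; what a row does not reach is not made up. A row lasts 1/12 s, in which the tool goes at most 41.7 mm and 7.16 degrees, less where a joint would pass 70% of its speed; a pose out of reach is approached as far as the arm can. A call is refused whole if a number of a shift passes 41.7 or a number of a turn 0.125, either way. A call with a gripper value outside its range is refused whole. The fingers move at their own pace and stop on an object; "force" is the grip in N (left out, the last holds). Time passes only in rows, so rows that do not move let the fingers close. It gives the time, the measured TCP pose, the force, the opening and the grip force at its end, in the units of the state.
- sense(): the state, without advancing time (a new reading comes with each control period).
- snapshot(name): name is "scene" or "top"; returns a dict with "color" (384x512x3 uint8, red, green, blue), "intrinsics" (3x3 intrinsics, pixels), "world_from_camera" (4x4, takes a point from camera to world coordinates). Camera axes: x right, y down, z forward; pixel columns grow to the right and rows downward; lengths in mm; the calibration is good to about 2 mm. A picture is of the moment at which its call begins. There is no depth.
- hand_in(): hands the job in; it is judged then, once.
Trained networks look in a picture, given as the dict that the camera call returned (one of the last four; its "shot" number tells which), for a name from the list of things; names that differ only in an ending like _2 or _b are one class to them, and where a whole thing is asked for, a point or a joint stands for the part that bears it (a point fixed in the world has none). Each returns a list of dicts, best first, with "p" (0 to 1); they miss things now and then, are a little off and sometimes report something else, mostly with a low value. They report only what shows in the picture. A call takes as long as a camera call. They do not tell look-alikes from the thing itself.
- find_in(query, picture): "xyz" ([x, y, z] in mm, in the coordinates of the camera as it stood for that picture, good to about 4 mm: the middle of the surface that is visible of it).
- regions_of(query, picture): "mask" (384x512 bool, what is visible of it).
- pinpoint(query, picture): "xyz" ([x, y, z] in mm, in the coordinates of the camera as it stood for that picture, good to about 4 mm: a listed point, or the origin of a listed thing).
The state is a dict: "time": time; "joint_pos": joint angles; "qd": joint speeds; "joint_efforts": joint torques, N m; "tool_pos": TCP position; "tcp_rot": TCP orientation; "ft_force": force on the tool from outside, world axes, zero at the start; "wrist_torque": the same for the moment, N m; "finger_gap": finger opening in mm; "grip_force": force on a finger pad.
Only numpy, scipy, OpenCV 4.12 (cv2) and the standard library are available. Lean on these libraries where they do the work, as an engineer would, in place of code of your own. Each camera call takes 0.05 s, during which the arm holds its last target. There are 200 camera calls.

## Working session

There is one attempt and no reset: what is moved stays moved. The work goes in short steps, Python scripts to look and compute and a tool call to move; the robot and the scene stay as the last step left them, time stands still between calls to the robot, and variables do not carry over. Pictures are saved under pics/ and viewed, at most 10 in all, crops included, and the job is handed in when it is done.

Besides the shell and the picture viewer there is one more tool, called after "Emit:" in YAML: its name, and indented under it one key for each argument. play_rows: Moves the arm, as the interface text tells. Its arguments: {"type":"object","properties":{"increments":{"type":"array","items":{"type":"array"}},"force":{"type":"number"}},"required":["increments"]}

```bash
mkdir -p pics; cat > h.py <<'E'
from bench import *
import numpy as np, cv2
from scipy.spatial.transform import Rotation as R
def w(s,p):
    T=np.array(s["world_from_camera"]); return T[:3,:3]@np.array(p)+T[:3,3]
def px(s,P):
    T=np.array(s["world_from_camera"]); c=T[:3,:3].T@(np.array(P,float)-T[:3,3]); u=np.array(s["intrinsics"])@c; return u[:2]/u[2]
def ray(s,u,v,z):
    T=np.array(s["world_from_camera"]); d=T[:3,:3]@np.linalg.inv(np.array(s["intrinsics"]))@[u,v,1]; o=T[:3,3]
    return o+d*(z-o[2])/d[2]
E
python3 - <<'E'
from h import *
for n in ("scene","top"):
    s=snapshot(n); cv2.imwrite(f"pics/{n}0.png",cv2.resize(s["color"][:,:,::-1],(800,600),interpolation=cv2.INTER_CUBIC))
    print(n,np.array(s["world_from_camera"])[:3,3].round(), s["intrinsics"][0])
    for q in ("pad_a","tray","card","lamp","rocker_end","coupling","elbow","screwdriver","spanner","tape"):
        for d in pinpoint(q,s)[:6]: print(q,round(d["p"],2),w(s,d["xyz"]).round(0),px(s,w(s,d["xyz"])).round(0))
print(sense())
E
```

```text
scene [ 799. -325.  890.] [366.28330008   0.         255.92811847]
pad_a 0.82 [558. 272.   7.] [311. 170.]
pad_a 0.75 [ 525. -178.    4.] [200. 282.]
pad_a 0.75 [ 319. -109.   -2.] [161. 218.]
pad_a 0.71 [486.  -6.   4.] [232. 223.]
pad_a 0.63 [568. 230.   6.] [306. 181.]
pad_a 0.62 [548. 331.   5.] [319. 155.]
tray 0.96 [568. 256.  -2.] [310. 177.]
card 0.72 [584. 179.  10.] [301. 195.]
coupling 0.49 [651.  -4.  -3.] [282. 259.]
elbow 0.81 [725. 133.  -2.] [335. 237.]
elbow 0.34 [584. 182.   9.] [301. 194.]
screwdriver 0.7 [ 410. -273.   -2.] [140. 284.]
screwdriver 0.34 [348. 140.   2.] [227. 164.]
spanner 0.79 [347. 141.   4.] [227. 163.]
tape 0.67 [721. -66.   2.] [291. 294.]
top [ 469.   34. 1035.] [359.83984021   0.         255.20017153]
pad_a 0.89 [564. 276.   6.] [165. 190.]
pad_a 0.84 [489.  -4.   0.] [263. 215.]
pad_a 0.83 [ 318. -111.   -2.] [301. 275.]
pad_a 0.73 [572. 227.   4.] [182. 187.]
pad_a 0.58 [ 532. -184.   -0.] [325. 200.]
pad_a 0.56 [549. 331.   3.] [146. 195.]
tray 0.64 [486.  -3.  -1.] [262. 216.]
card 0.66 [581. 179.   7.] [199. 184.]
lamp 0.98 [ 666. -300.
[... 517 characters left out ...]
] [283. 136.]
{'time': 1.1, 'joint_pos': array([ 6.27169772e+01,  7.47067285e+00,  8.52690755e+01,  1.53086623e-04,
        8.72616654e+01, -4.89155361e+00]), 'qd': array([ 0.05524846, -0.04663381,  0.0267044 , -0.07203216,  0.06303075,
       -0.01724337]), 'joint_efforts': array([-2.07570258e-03, -5.69344783e+01, -5.00860798e+01, -6.01539941e-04,
        1.50265401e-03,  9.50438789e-05]), 'tool_pos': array([228.52004998, 554.76988376, 231.2851288 ]), 'tcp_rot': array([-1.79998604e+02, -2.72908425e-04,  1.57608524e+02]), 'ft_force': array([ 0.08090835, -0.54105012, -0.31705648]), 'wrist_torque': array([0.00818512, 0.03717878, 0.00198009]), 'grip_force': 0.0, 'finger_gap': 85.65336888990042}
```

View pics/top0.png

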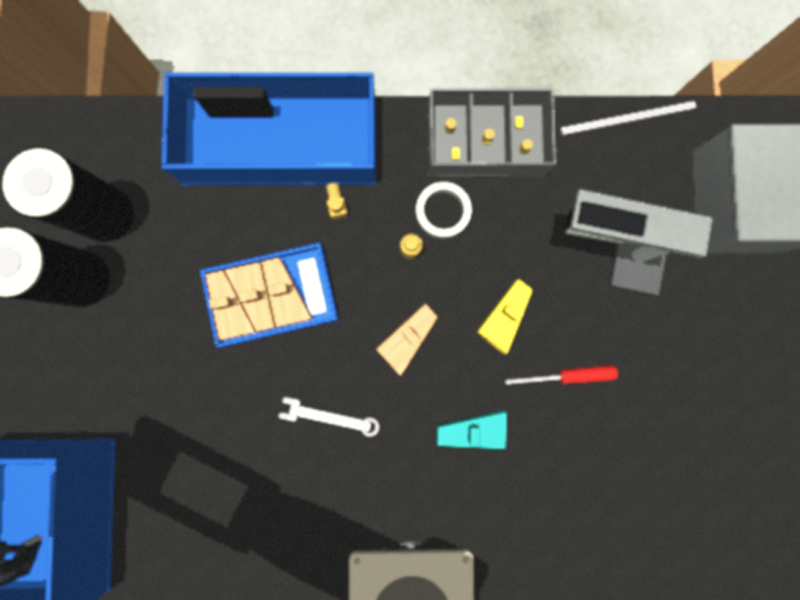

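View pics/scene0.png

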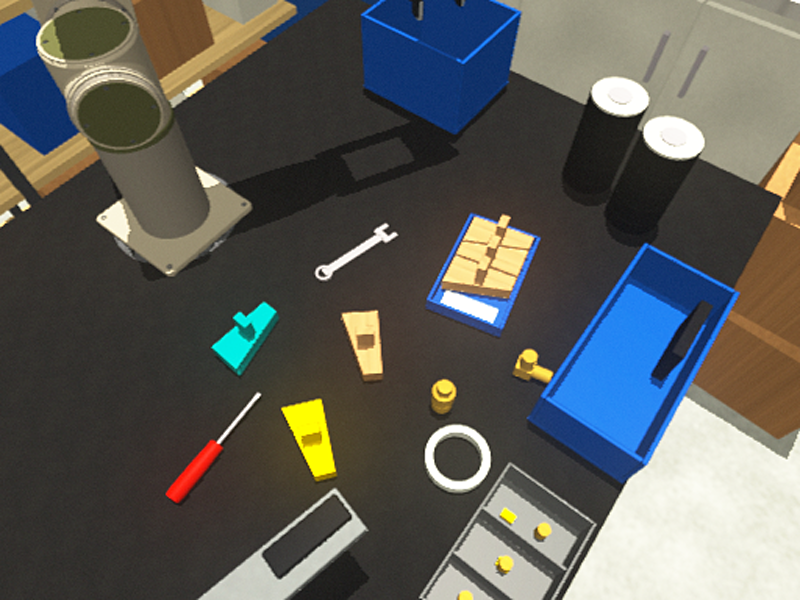

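The top picture (800 px wide) shows these look-alikes:
- loose wooden wedge at (408,340)
- yellow wedge at (505,317)
- turquoise wedge at (473,432)
- three packed wooden wedges at (225–285,295)

I choose the one at (408,340), the only loose wooden one. The card is at (312,287), the outermost place. The lamp hood runs (575–712,190–255), with its black cover at (613,218).

Next I fit the poses and check the choice in one crop.

```bash
cat > fit.py <<'E'
from h import *
from scipy.optimize import minimize
W=[(-60,-24),(60,-24),(60,40),(-60,8)]
def prism(poly,z0,z1): return [(x,y,z) for x,y in poly for z in (z0,z1)]
def rect(x0,x1,y0,y1): return [(x0,y0),(x1,y0),(x1,y1),(x0,y1)]
WIN=[(-58,-22),(58,-22),(58,38),(-58,6)]
PAD=[prism(WIN,0,4)+prism(W,4,30),prism(rect(-8,8,-15,15),29,71)]
TRAY=[prism(rect(-71,71,-110,110),0,30)]
HOOD=[prism(rect(-30,30,-150,55),194,212),prism(rect(-20,8,-50,50),212,222)]
CARD=[prism(rect(-50,50,-15,15),0,1)]
K=4
def render(s,parts,p,box):
    x,y,z,a=p; c,n=np.cos(np.radians(a)),np.sin(np.radians(a)); u0,v0,u1,v1=box
    m=np.zeros(((v1-v0)*K,(u1-u0)*K),np.uint8)
    for h in parts:
        q=np.array([px(s,(x+c*i-n*j,y+n*i+c*j,z+k)) for i,j,k in h])
        q=((q-[u0,v0]+.5)*K-.5)
        hull=cv2.convexHull(q.astype(np.float32))
        cv2.fillConvexPoly(m,np.round(hull*16).astype(np.int32),1,shift=4)
    return m
def fit(shots,parts,p0,z,pred,margin=12):
    data=[]
    for s in shots:
        q=np.array([px(s,(p0[0]+i,p0[1]+j,z+k)) for h in parts for i,j,k in h]+[px(s,(p0[0]-j,p0[1]+i,z+k)) for h in parts for i,j,k in h])
        u0,v0=np.maximum(q.min(0).astype(int)-margin,0); u1,v1=np.minimum(q.max(0).astype(int)+margin,[512,384])
        im=cv2.resize(s["color"][v0:v1,u0:u1],None,fx=K,fy=K,interpolation=cv2.INTER_CUBIC).astype(int)
        m=pred(im).astype(np.uint8)
        # keep only components touching the initial model
        n,l=cv2.connectedComponents(m); r=render(s,parts,(p0[0],p0[1],z,p0[2]),(u0,v0,u1,v1))
        cnt=np.bincount(l[r>0],minlength=n); cnt[0]=0; data.append((s,(u0,v0,u1,v1),(l==cnt.argmax()).astype(np.uint8)))
    def loss(p): return sum(float(np.mean(cv2.GaussianBlur((render(s,parts,(p[0],p[1],z,p[2]),b).astype(np.float32)-m),(0,0),3)**2))*m.size for s,b,m in data)
    best=None; p=np.array(p0,float)
    for st in (8,2):
        r=minimize(loss,p,method="Nelder-Mead",options=dict(initial_simplex=[p,p+[st,0,0],p+[0,st,0],p+[0,0,st]],xatol=.05,fatol=.1)); p=r.x
    return p, r.fun/sum(d[2].sum() for d in data)
bright=lambda im: im.max(2)>80
wood=lambda im: (im[:,:,0]>90)&(im[:,:,0]-im[:,:,2]>25)
white=lambda im: im.min(2)>150
E
python3 - <<'E'
from fit import *
S=[snapshot("scene"),snapshot("top")]
for nm,parts,p0,z,pr in (("pad",PAD,(487,-5,142),0,wood),("tray",TRAY,(568,256,10),0,lambda im:(im.max(2)>70)),("card",CARD,(583,179,10),6,white)):
    for ss in ([S[0]],[S[1]],S):
        p,l=fit(ss,parts,p0,z,pr,6); print(nm,p.round(1),round(l,3))
p,l=fit([S[1]],HOOD,(666,-290,-12),0,lambda im:(im.max(2)>90),6); print("hood",p.round(1),l)
im=S[1]["color"][100:260,110:440]; 
vis=cv2.resize(S[1]["color"][:,:,::-1],None,fx=4,fy=4,interpolation=cv2.INTER_CUBIC)
for parts,pp in ((PAD,None),(TRAY,None),(HOOD,p)):
    if pp is None: pp,_=fit(S,parts,(487,-5,142) if parts is PAD else (568,256,10),0,wood if parts is PAD else bright,6)
    m=render(S[1],parts,(pp[0],pp[1],0,pp[2]),(0,0,512,384)); cs,_=cv2.findContours(m,0,1); cv2.drawContours(vis,cs,-1,(255,0,255),1)
vis=vis[420:980,480:1660]; cv2.imwrite("pics/fit.png",cv2.resize(vis,(800,380)))
E
```

```text
pad [4.887e+02 4.000e-01 1.327e+02] 0.002
pad [490.   -1.  132.3] 0.038
pad [ 4.895e+02 -2.000e-01  1.327e+02] 0.022
tray [564.6 252.8  12. ] 0.218
tray [566.6 253.9  12.7] 0.017
tray [565.8 253.3  12.4] 0.125
card [581.9 178.7  13.3] 0.004
card [583.6 177.7  12.9] 0.039
card [582.5 178.   13.4] 0.026
hood [ 662.4 -299.5  -11.5] 0.33239815304276965
```

View pics/fit.png

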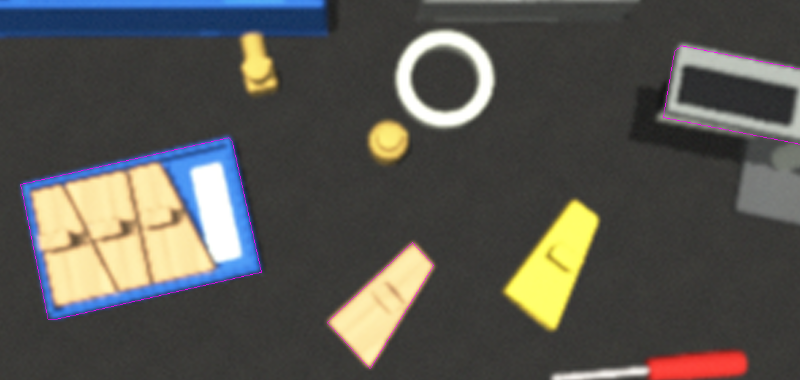

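The crop confirms it: the outlines match the wooden wedge at crop pixel (380,305), the tray and the hood. The wedge is at (489.4,-0.2) with yaw 132.6. The empty place is at about (582.7,178.3) with yaw 12.8. Moving above the wedge.

Emit:
play_rows:
  increments:
    - [1, [-18.9, -17.2, 4], 0]
    - [1, [-18.9, -17.2, 4], 0]
    - [1, [-18.9, -17.2, 4], 0]
    - [1, [-18.9, -17.2, 4], 0]
    - [1, [-18.9, -17.2, 4], 0]
    - [1, [-18.9, -17.2, 4], 0]
    - [1, [-18.9, -17.2, 4], 0]
    - [1, [-18.9, -17.2, 4], 0]
    - [1, [-18.9, -17.2, 4], 0]
    - [1, [-18.9, -17.2, 4], 0]
    - [1, [-18.9, -17.2, 4], 0]
    - [1, [-18.9, -17.2, 4], 0]

```text
time: 2.2
tool_pos: [360.0, 276.5, 183.3]
tcp_rot: [180.0, 0.0, 157.6]
ft_force: [0.9, -0.8, -0.2]
finger_gap: 85.6
grip_force: 0.0
```

Emit:
play_rows:
  increments:
    - [1, [-18.9, -17.2, 4], 0]
    - [1, [-18.9, -17.2, 4], 0]
    - [1, [-18.9, -17.2, 4], 0]
    - [1, [-18.9, -17.2, 4], 0]
    - [1, [-18.9, -17.2, 4], 0]
    - [1, [-18.9, -17.2, 4], 0]
    - [1, [-18.9, -17.2, 4], 0]
    - [1, [-18.9, -17.2, 4], 0]
    - [1, [-18.9, -17.2, 4], 0]
    - [1, [-18.9, -17.2, 4], 0]
    - [1, [-18.9, -17.2, 4], 0]
    - [1, [-18.9, -17.2, 4], 0]

```text
time: 3.2
tool_pos: [491.2, -1.0, 135.3]
tcp_rot: [180.0, 0.0, 157.6]
ft_force: [0.2, 1.1, -1.1]
finger_gap: 85.5
grip_force: 0.0
```

Emit:
play_rows:
  increments:
    - [1, [0, 0, 0], -0.1]
    - [1, [0, 0, 0], -0.1]
    - [1, [0, 0, 0], -0.1]
    - [1, [0, 0, 0], -0.1]
    - [1, [0, 0, 0], -0.1]
    - [1, [0, 0, 0], -0.1]
    - [1, [0, 0, 0], -0.1]
    - [1, [0, 0, 0], -0.1]
    - [1, [0, 0, 0], -0.1]
    - [1, [0, 0, 0], -0.1]
    - [1, [0, 0, 0], -0.1]
    - [1, [0, 0, 0], -0.034]

```text
time: 4.2
tool_pos: [490.7, 0.3, 135.4]
tcp_rot: [-180.0, 0.0, -137.1]
ft_force: [0.3, -0.2, 0.6]
finger_gap: 85.7
grip_force: 0.0
```

```bash
cat > to.py <<'E'
import sys
from h import *
def to(x,y,z,yaw):
    s=sense(); r=R.from_euler("xyz",s["tcp_rot"],degrees=True)
    print("t",s["time"],"pos",s["tool_pos"].round(1),"rpy",s["tcp_rot"].round(2),"j",s["joint_pos"].round(1),"F",s["ft_force"].round(1),"gap",round(s["finger_gap"],1),"grip",round(s["grip_force"],1))
    d=r.inv().apply(np.array([x,y,z])-s["tool_pos"]); print("shift now",d.round(1),"turn",round(np.radians((s["tcp_rot"][2]-yaw+180)%360-180),3))
    d=R.from_euler("xyz",[180,0,yaw],degrees=True).inv().apply(np.array([x,y,z])-s["tool_pos"]); print("shift after turn",d.round(1))
if __name__=="__main__": to(*map(float,sys.argv[1:]))
E
python3 to.py 489.4 -0.2 34 222.6
```

```text
t 4.2 pos [4.907e+02 3.000e-01 1.354e+02] rpy [-1.7999e+02  1.0000e-02 -1.3707e+02] j [  -6.    -5.8  108.8   -0.    76.9 -138.9] F [ 0.3 -0.2  0.6] gap 85.7 grip 0.0
shift now [  1.3   0.6 101.4] turn 0.006
shift after turn [  1.3   0.5 101.4]
```

Emit:
play_rows:
  increments:
    - [1, [1.3, 0.5, 12], 0.006]
    - [1, [0, 0, 12], 0]
    - [1, [0, 0, 12], 0]
    - [1, [0, 0, 12], 0]
    - [1, [0, 0, 12], 0]
    - [1, [0, 0, 12], 0]
    - [1, [0, 0, 12], 0]
    - [1, [0, 0, 10], 0]
    - [1, [0, 0, 7], 0]
    - [1, [0, 0, 0], 0]
    - [-1, [0, 0, 0], 0]
    - [-1, [0, 0, 0], 0]
  force: 40

```text
time: 5.2
tool_pos: [490.0, -0.3, 34.9]
tcp_rot: [-180.0, 0.0, -137.8]
ft_force: [-0.2, 0.1, 0.3]
finger_gap: 63.8
grip_force: 0.0
```

Emit:
play_rows:
  increments:
    - [-1, [0, 0, 0], 0]
    - [-1, [0, 0, 0], 0]
    - [-1, [0, 0, 0], 0]
    - [-1, [0, 0, 0], 0]
    - [-1, [0, 0, 0], 0]
    - [-1, [0, 0, 0], 0]
    - [-1, [0, 0, 0], 0]
    - [-1, [0, 0, 0], 0]

```text
time: 5.87
tool_pos: [489.9, -0.3, 34.8]
tcp_rot: [-180.0, 0.0, -137.8]
ft_force: [-0.5, -0.6, 6.3]
finger_gap: 15.5
grip_force: 42.2
```

```bash
python3 - <<'E'
from fit import *
S=[snapshot("scene"),snapshot("top")]
s=sense(); print(s["tool_pos"].round(2),s["tcp_rot"].round(2),s["finger_gap"],s["grip_force"],s["ft_force"])
E
python3 to.py 582.7 178.3 150 102.8
```

```text
[ 4.8984e+02 -2.8000e-01  3.4790e+01] [-1.7996e+02  3.0000e-02 -1.3776e+02] 15.739135677492976 42.170952558517456 [-0.91899936 -0.47809797  6.32219974]
t 5.9667 pos [ 4.898e+02 -3.000e-01  3.480e+01] rpy [-1.7996e+02  3.0000e-02 -1.3776e+02] j [  -6.     1.5  113.2   -0.    65.2 -138.3] F [-0.9 -0.5  6.3] gap 15.7 grip 42.2
shift now [-188.9   69.7 -115.2] turn 2.085
shift after turn [ 153.6  130.1 -115.2]
```

Emit:
play_rows:
  increments:
    - [-1, [0, 0, -5], 0]
    - [-1, [0, 0, -10], 0]
    - [-1, [0, 0, -10], 0]
    - [-1, [0, 0, -10], 0]
    - [-1, [0, 0, -10], 0]
    - [-1, [0, 0, -10], 0]
    - [-1, [0, 0, -10], 0]
    - [-1, [0, 0, -10], 0]
    - [-1, [0, 0, -10], 0]
    - [-1, [0, 0, -10], 0]
    - [-1, [0, 0, -10], 0]
    - [-1, [0, 0, -10], 0]

```text
time: 6.97
tool_pos: [489.4, -0.2, 150.3]
tcp_rot: [-180.0, -0.0, -137.8]
ft_force: [-0.1, -0.7, -2.4]
finger_gap: 15.4
grip_force: 41.1
```

Emit:
play_rows:
  increments:
    - [-1, [0, 0, 0], 0.08]
    - [-1, [0, 0, 0], 0.09]
    - [-1, [0, 0, 0], 0.09]
    - [-1, [0, 0, 0], 0.09]
    - [-1, [0, 0, 0], 0.09]
    - [-1, [0, 0, 0], 0.09]
    - [-1, [0, 0, 0], 0.09]
    - [-1, [0, 0, 0], 0.09]
    - [-1, [0, 0, 0], 0.09]
    - [-1, [0, 0, 0], 0.09]
    - [-1, [0, 0, 0], 0.09]
    - [-1, [0, 0, 0], 0.09]

```text
time: 7.97
tool_pos: [489.4, -0.2, 149.7]
tcp_rot: [-180.0, -0.0, 160.7]
ft_force: [-0.1, -0.6, -2.7]
finger_gap: 15.3
grip_force: 41.2
```

Emit:
play_rows:
  increments:
    - [-1, [0, 0, 0], 0.09]
    - [-1, [0, 0, 0], 0.09]
    - [-1, [0, 0, 0], 0.09]
    - [-1, [0, 0, 0], 0.09]
    - [-1, [0, 0, 0], 0.09]
    - [-1, [0, 0, 0], 0.09]
    - [-1, [0, 0, 0], 0.09]
    - [-1, [0, 0, 0], 0.09]
    - [-1, [0, 0, 0], 0.09]
    - [-1, [0, 0, 0], 0.09]
    - [-1, [0, 0, 0], 0.09]
    - [-1, [0, 0, 0], 0.025]

```text
time: 8.97
tool_pos: [489.4, -0.2, 149.8]
tcp_rot: [-180.0, -0.0, 102.5]
ft_force: [-0.3, 0.2, -1.5]
finger_gap: 15.5
grip_force: 41.2
```

```bash
python3 to.py 582.7 178.3 150 102.8
```

```text
t 8.9667 pos [ 4.894e+02 -2.000e-01  1.498e+02] rpy [-179.99   -0.    102.46] j [ -6.   -6.8 108.2  -0.   78.6 -18.5] F [-0.3  0.2 -1.5] gap 15.5 grip 41.2
shift now [154.2 129.6  -0.3] turn -0.006
shift after turn [153.4 130.6  -0.2]
```

Emit:
play_rows:
  increments:
    - [-1, [7, 6, 0], -0.006]
    - [-1, [14, 12, 0], 0]
    - [-1, [14, 12, 0], 0]
    - [-1, [14, 12, 0], 0]
    - [-1, [14, 12, 0], 0]
    - [-1, [14, 12, 0], 0]
    - [-1, [14, 12, 0], 0]
    - [-1, [14, 12, 0], 0]
    - [-1, [14, 12, 0], 0]
    - [-1, [14, 12, 0], 0]
    - [-1, [14, 12, 0], 0]
    - [-1, [6.5, 4.5, 0], 0]

```text
time: 9.97
tool_pos: [582.4, 181.5, 149.4]
tcp_rot: [180.0, -0.0, 103.3]
ft_force: [-0.7, -0.2, -1.1]
finger_gap: 15.7
grip_force: 41.2
```

Emit:
play_rows:
  increments:
    - [-1, [0, 0, 10], 0]
    - [-1, [0, 0, 10], 0]
    - [-1, [0, 0, 10], 0]
    - [-1, [0, 0, 10], 0]
    - [-1, [0, 0, 10], 0]
    - [-1, [0, 0, 10], 0]
    - [-1, [0, 0, 0], 0]
    - [-1, [0, 0, 0], 0]

```text
time: 10.63
tool_pos: [580.9, 178.4, 88.1]
tcp_rot: [-179.9, -0.0, 103.1]
ft_force: [0.3, -0.1, -1.9]
finger_gap: 15.3
grip_force: 41.1
```

```bash
python3 to.py 582.7 178.3 41 102.8; python3 - <<'E'
from fit import *
s0=snapshot("scene");s1=snapshot("top")
P=[sense()["tool_pos"],sense()["tcp_rot"]]
z=P[0][2]-34.8
# overlay expected pad outline (TCP-based) and tray
for n,s in (("scene",s0),("top",s1)):
    vis=cv2.resize(s["color"][:,:,::-1],None,fx=4,fy=4,interpolation=cv2.INTER_CUBIC)
    for parts,p,c in ((PAD,(*P[0][:2],z,P[1][2]-90),(255,0,255)),(TRAY,(565.8,253.5,0,12.6),(0,255,0))):
        m=render(s,parts,p,(0,0,512,384)); cs,_=cv2.findContours(m,0,1); cv2.drawContours(vis,cs,-1,c,1)
    u,v=(px(s,(575,200,30))*4).astype(int); vis=vis[v-250:v+250,u-200:u+200]; 
    if n=="scene": a=vis
cv2.imwrite("pics/hover.png",np.hstack([a,vis]))
E
```

```text
t 10.6333 pos [580.9 178.4  88.1] rpy [-179.88   -0.    103.1 ] j [12.2 15.  92.1 -0.  73.  -0.9] F [ 0.3 -0.1 -1.9] gap 15.3 grip 41.1
shift now [-0.5  1.8 47.1] turn 0.005
shift after turn [-0.5  1.7 47.1]
```

View pics/hover.png

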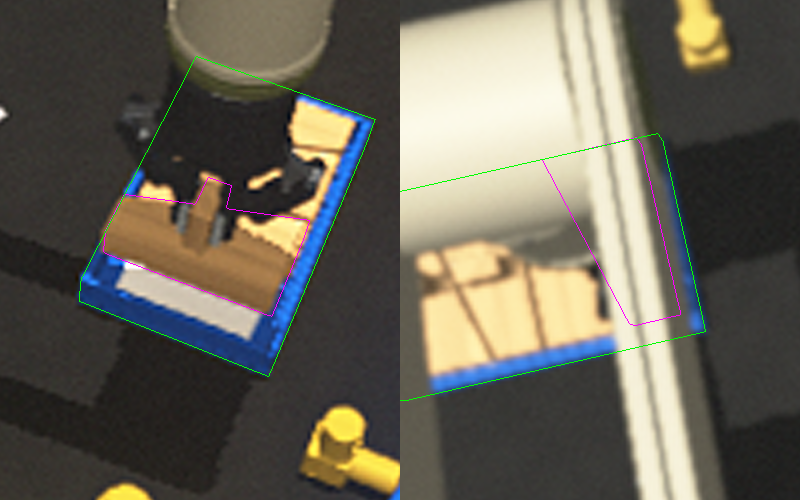

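The held wedge's outline (left half, tab at (205,205)) matches the prediction and sits over the white card, wide end to the far side. I lower it with force checks.

Emit:
play_rows:
  increments:
    - [-1, [-0.5, 1.8, 0], 0.005]
    - [-1, [0, 0, 4], 0]
    - [-1, [0, 0, 4], 0]
    - [-1, [0, 0, 4], 0]
    - [-1, [0, 0, 4], 0]
    - [-1, [0, 0, 4], 0]
    - [-1, [0, 0, 4], 0]
    - [-1, [0, 0, 2], 0]
    - [-1, [0, 0, 2], 0]
    - [-1, [0, 0, 0], 0]
    - [-1, [0, 0, 0], 0]

```text
time: 11.65
tool_pos: [583.5, 178.8, 61.2]
tcp_rot: [-180.0, -0.0, 102.8]
ft_force: [0.5, -0.6, -1.8]
finger_gap: 15.7
grip_force: 41.2
```

```bash
python3 to.py 582.7 178.3 41 102.8
```

```text
t 11.65 pos [583.5 178.8  61.2] rpy [-179.99   -0.    102.83] j [12.2 17.  92.7  0.  70.3 -0.6] F [ 0.5 -0.6 -1.8] gap 15.7 grip 41.2
shift now [-0.3 -0.9 20.2] turn 0.001
shift after turn [-0.3 -0.9 20.2]
```

Emit:
play_rows:
  increments:
    - [-1, [-0.3, -0.5, 0], 0]
    - [-1, [0, 0, 2], 0]
    - [-1, [0, 0, 2], 0]
    - [-1, [0, 0, 2], 0]
    - [-1, [0, 0, 2], 0]
    - [-1, [0, 0, 2], 0]
    - [-1, [0, 0, 2], 0]
    - [-1, [0, 0, 2], 0]
    - [-1, [0, 0, 2], 0]
    - [-1, [0, 0, 0], 0]

```text
time: 12.48
tool_pos: [582.7, 178.3, 44.6]
tcp_rot: [-179.9, 0.0, 102.8]
ft_force: [0.2, 0.4, -2.0]
finger_gap: 15.3
grip_force: 41.2
```

```bash
python3 to.py 582.7 178.3 41 102.8
```

```text
t 12.4833 pos [582.7 178.3  44.6] rpy [-179.95    0.    102.84] j [12.2 18.1 93.3 -0.  68.6 -0.6] F [ 0.2  0.4 -2. ] gap 15.3 grip 41.2
shift now [-0.  -0.1  3.6] turn 0.001
shift after turn [-0.  -0.1  3.6]
```

Free so far, about 3–4 mm to go.

Emit:
play_rows:
  increments:
    - [-1, [0, 0, 1], 0]
    - [-1, [0, 0, 1], 0]
    - [-1, [0, 0, 1], 0]
    - [-1, [0, 0, 0.5], 0]
    - [-1, [0, 0, 0], 0]
    - [-1, [0, 0, 0], 0]

```text
time: 12.98
tool_pos: [583.2, 178.4, 41.8]
tcp_rot: [180.0, 0.0, 102.8]
ft_force: [0.2, -0.1, -1.6]
finger_gap: 15.8
grip_force: 41.2
```

```bash
python3 to.py 582.7 178.3 41 102.8
```

```text
t 12.9833 pos [583.2 178.4  41.8] rpy [180.     0.   102.83] j [12.2 18.4 93.3 -0.  68.3 -0.6] F [ 0.2 -0.1 -1.6] gap 15.8 grip 41.2
shift now [ 0.  -0.5  0.8] turn 0.001
shift after turn [ 0.  -0.5  0.8]
```

Emit:
play_rows:
  increments:
    - [-1, [0, 0, 0.7], 0]
    - [-1, [0, 0, 0.5], 0]
    - [-1, [0, 0, 0], 0]
    - [-1, [0, 0, 0], 0]

```text
time: 13.32
tool_pos: [583.3, 178.5, 40.9]
tcp_rot: [180.0, -0.0, 102.8]
ft_force: [-0.8, 0.3, 1.2]
finger_gap: 15.3
grip_force: 41.6
```

```bash
python3 to.py 582.7 178.3 41 102.8
```

```text
t 13.3167 pos [583.3 178.5  40.9] rpy [179.98  -0.   102.84] j [12.2 18.4 93.4  0.  68.2 -0.6] F [-0.8  0.3  1.2] gap 15.3 grip 41.6
shift now [-0.  -0.6 -0.1] turn 0.001
shift after turn [-0.  -0.6 -0.1]
```

Resting on the floor (force sign changed). Release and rise.

Emit:
play_rows:
  increments:
    - [-0.2, [0, 0, 0], 0]
    - [-0.2, [0, 0, 0], 0]
    - [-0.2, [0, 0, 0], 0]
    - [-0.2, [0, 0, 0], 0]
    - [-0.2, [0, 0, -5], 0]
    - [-0.2, [0, 0, -10], 0]
    - [-0.2, [0, 0, -15], 0]
    - [-0.2, [0, 0, -20], 0]
    - [-0.2, [0, 0, -20], 0]
    - [-0.2, [0, 0, -20], 0]
    - [-0.2, [0, 0, -20], 0]
    - [-0.2, [0, 0, -20], 0]

```text
time: 14.32
tool_pos: [583.3, 178.5, 172.9]
tcp_rot: [179.9, -0.0, 102.8]
ft_force: [0.1, 0.3, -0.9]
finger_gap: 34.6
grip_force: 0.0
```

Emit:
play_rows:
  increments:
    - [-1, [-10, 0, -5], 0]
    - [-1, [-20, 0, -10], 0]
    - [-1, [-20, 0, -10], 0]
    - [-1, [-20, 0, -10], 0]
    - [-1, [-20, 0, -10], 0]
    - [-1, [-20, 0, 0], 0]
    - [-1, [-20, 0, 0], 0]
    - [-1, [-20, 0, 0], 0]
    - [-1, [-20, 0, 0], 0]
    - [-1, [-20, 0, 0], 0]
    - [-1, [-20, 0, 0], 0]
    - [-1, [-20, 0, 0], 0]

```text
time: 15.32
tool_pos: [634.1, -47.6, 215.3]
tcp_rot: [-180.0, 0.0, 102.8]
ft_force: [-0.6, -1.0, -0.5]
finger_gap: 0.3
grip_force: 0.0
```

```bash
python3 - <<'E'
from fit import *
S=[snapshot("scene"),snapshot("top")]
s=sense(); print(s["time"],s["tool_pos"].round(1),s["tcp_rot"].round(2),s["joint_pos"].round(1),s["finger_gap"])
for n in (0,1):
    for d in pinpoint("rocker_end",S[n])[:3]+pinpoint("lamp",S[n])[:2]: print(n,d["p"],w(S[n],d["xyz"]).round(1))
# hood: grey predicate
grey=lambda im:(im.min(2)>110)
COV=[prism(rect(-20,8,-50,50),212,222)]
for k,parts,pr in (("hoodonly",HOOD,lambda im:cv2.morphologyEx((im.min(2)>110).astype(np.uint8),cv2.MORPH_CLOSE,np.ones((61,61)))),):
    print(k,fit([S[1]],parts,(663,-299,-11.5),0,pr,6))
a=[]
for s,c in ((S[0],(575,200,30)),(S[1],(575,230,30)),(S[1],(663,-290,200))):
    vis=cv2.resize(s["color"][:,:,::-1],None,fx=4,fy=4,interpolation=cv2.INTER_CUBIC)
    if c[1]<0:
        m=render(s,HOOD,(663,-299,0,-11.5),(0,0,512,384)); cs,_=cv2.findContours(m,0,1); cv2.drawContours(vis,cs,-1,(255,0,255),1)
    u,v=(px(s,c)*4).astype(int); v=max(v,250); a.append(vis[v-220:v+220,u-130:u+130] if c[1]>0 else vis[v-220:v+220,u-140:u+140])
cv2.imwrite("pics/placed.png",np.hstack(a))
E
```

```text
15.4167 [634.3 -49.6 215.2] [-1.7997e+02  7.0000e-02  1.0265e+02] [ -9.   13.5  80.2  -0.1  86.3 -21.7] 0.1422405357498531
0 0.34 [348.5 141.6   3.1]
1 0.75 [344.4 141.5  -0. ]
1 0.53 [ 663.  -266.2  147.2]
1 0.8 [ 667.7 -300.1   -4.5]
hoodonly (array([ 663.67468859, -293.11067452,  -12.44535013]), np.float64(0.4393287710469014))
```

View pics/placed.png

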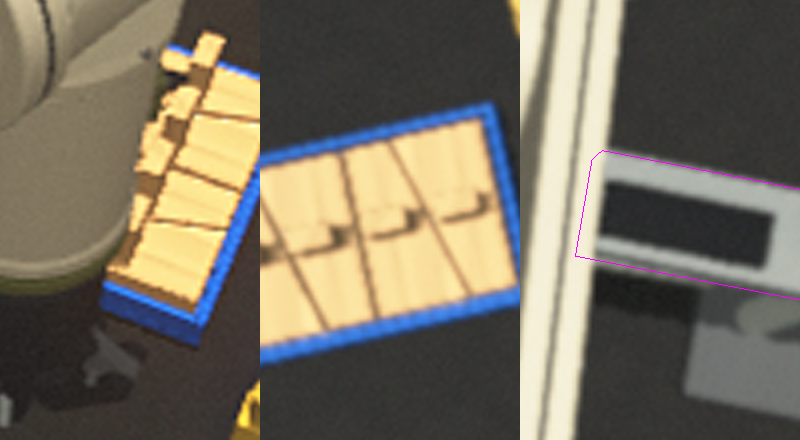

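The placing shows well: in the middle panel the fourth wedge lies flat beside the right wall at (465,210), head to tail with its neighbour. The hood outline in the right panel fits.

Next comes the rocker, which needs a tilted tool. Rows only turn about tool z, but a pose out of reach is "approached as far as the arm can". I rise and reach out in free space to see how the arm leans there.

Emit:
play_rows:
  increments:
    - [-1, [0, 5, -10], 0]
    - [-1, [0, 12, -13], 0]
    - [-1, [0, 14, -13], 0]
    - [-1, [0, 16, -13], 0]
    - [-1, [0, 18, -13], 0]
    - [-1, [0, 18, -13], 0]
    - [-1, [0, 18, -13], 0]
    - [-1, [0, 18, -13], 0]
    - [-1, [0, 18, -13], 0]
    - [-1, [0, 18, -13], 0]
    - [-1, [0, 18, -13], 0]
    - [-1, [0, 18, 0], 0]

```text
time: 16.62
tool_pos: [820.7, -1.8, 360.0]
tcp_rot: [179.7, 0.1, 102.9]
ft_force: [1.2, -0.5, 2.2]
finger_gap: 0.0
grip_force: 0.0
```

```bash
python3 to.py 663 -266 141 102.8
```

```text
t 16.6167 pos [820.7  -1.8 360. ] rpy [1.7970e+02 8.0000e-02 1.0293e+02] j [ -3.7  51.6  13.4   0.  114.6 -16.6] F [ 1.2 -0.5  2.2] gap 0.0 grip 0.0
shift now [-221.9 -213.9  218.2] turn 0.002
shift after turn [-222.7 -212.3  219. ]
```

Emit:
play_rows:
  increments:
    - [-1, [0, 15, 0], 0]
    - [-1, [0, 15, 0], 0]
    - [-1, [0, 15, 0], 0]
    - [-1, [0, 15, 0], 0]
    - [-1, [0, 15, 0], 0]
    - [-1, [0, 15, 0], 0]

```text
time: 17.12
tool_pos: [860.0, 15.8, 338.9]
tcp_rot: [177.1, 0.6, 102.9]
ft_force: [-0.6, 0.0, -1.3]
finger_gap: -0.0
grip_force: 0.0
```

```bash
python3 to.py 663 -266 141 102.8
```

```text
t 17.1167 pos [860.   15.8 338.9] rpy [177.12   0.64 102.85] j [ -2.4  60.8   1.3   0.2 115.  -15.2] F [-0.6  0.  -1.3] gap -0.0 grip 0.0
shift now [-228.7 -264.5  187.5] turn 0.001
shift after turn [-231.2 -254.5  197.9]
```

The tool leans outward, fingertips ahead. I keep going the same way and see whether the lean grows and stays.

Emit:
play_rows:
  increments:
    - [-1, [0, 25, 0], 0]
    - [-1, [0, 25, 0], 0]
    - [-1, [0, 25, 0], 0]
    - [-1, [0, 25, 0], 0]
    - [-1, [0, 25, 0], 0]
    - [-1, [0, 25, 0], 0]

```text
time: 17.62
tool_pos: [908.8, 45.3, 305.9]
tcp_rot: [171.8, 1.6, 102.7]
ft_force: [0.8, -0.3, -0.7]
finger_gap: -0.1
grip_force: 0.0
```

```bash
python3 to.py 663 -266 141 102.8
```

```text
t 17.6167 pos [908.8  45.3 305.9] rpy [171.82   1.61 102.73] j [ -0.5  63.2   1.3   0.3 107.1 -13.2] F [ 0.8 -0.3 -0.7] gap -0.1 grip 0.0
shift now [-244.8 -329.7  126.2] turn -0.001
shift after turn [-249.1 -308.7  164.9]
```

Emit:
play_rows:
  increments:
    - [-1, [0, 30, -20], 0]
    - [-1, [0, 30, -20], 0]
    - [-1, [0, 30, -20], 0]
    - [-1, [0, 30, -20], 0]
    - [-1, [0, 30, -20], 0]
    - [-1, [0, 30, -20], 0]

```text
time: 18.12
tool_pos: [921.0, 74.7, 399.1]
tcp_rot: [163.5, 2.9, 102.5]
ft_force: [0.3, -0.2, -0.2]
finger_gap: 0.0
grip_force: 0.0
```

```bash
python3 to.py 663 -266 141 102.8
```

```text
t 18.1167 pos [921.   74.7 399.1] rpy [163.53   2.89 102.45] j [  1.3  57.6   1.3   0.4 104.4 -11.4] F [ 0.3 -0.2 -0.2] gap 0.0 grip 0.0
shift now [-263.7 -389.1  168.4] turn -0.006
shift after turn [-275.1 -327.   258.1]
```

The lean is at 16.5° and it holds. I continue towards 43°.

Emit:
play_rows:
  increments:
    - [-1, [-5, 32, -15], 0]
    - [-1, [-5, 32, -15], 0]
    - [-1, [-5, 32, -15], 0]
    - [-1, [-5, 32, -15], 0]
    - [-1, [-5, 32, -15], 0]
    - [-1, [-5, 32, -15], 0]
    - [-1, [-5, 32, -15], 0]
    - [-1, [-5, 32, -15], 0]

```text
time: 18.78
tool_pos: [943.6, 74.1, 499.2]
tcp_rot: [152.5, 4.4, 101.8]
ft_force: [0.9, -0.1, -0.2]
finger_gap: 0.1
grip_force: 0.0
```

```bash
python3 to.py 663 -266 141 102.8
```

```text
t 18.7833 pos [943.6  74.1 499.2] rpy [152.49   4.37 101.83] j [  0.9  52.3   1.3   1.2  98.5 -11.5] F [ 0.9 -0.1 -0.2] gap 0.1 grip 0.0
shift now [-247.2 -480.1  176.2] turn -0.017
shift after turn [-269.5 -349.   358.2]
```

Emit:
play_rows:
  increments:
    - [-1, [-8, 36, 0], 0]
    - [-1, [-8, 36, 0], 0]
    - [-1, [-8, 36, 0], 0]
    - [-1, [-8, 36, 0], 0]
    - [-1, [-8, 36, 0], 0]
    - [-1, [-8, 36, 0], 0]
    - [-1, [-8, 36, 0], 0]
    - [-1, [-8, 36, 0], 0]
    - [-1, [-8, 36, 0], 0]
    - [-1, [-8, 36, 0], 0]

```text
time: 19.62
tool_pos: [1019.7, 57.5, 560.4]
tcp_rot: [137.4, 6.3, 100.5]
ft_force: [-0.2, -0.0, -0.2]
finger_gap: -0.0
grip_force: 0.0
```

```bash
python3 to.py 663 -266 141 102.8
```

```text
t 19.6167 pos [1019.7   57.5  560.4] rpy [137.4    6.34 100.45] j [ -0.7  51.9   1.3   2.9  83.8 -12.8] F [-0.2 -0.  -0.2] gap -0.0 grip 0.0
shift now [-205.6 -602.5   50.3] turn -0.041
shift after turn [-236.5 -419.5  419.4]
```

The tool now leans 42.6°. I check its heading against the hood and the clearance of the gripper body.

```bash
cat > clr.py <<'E'
from h import *
def clr(r,yl=-11.5,C=(-12,36,146)):
    # C: lamp coordinates of the TCP at the press; body box (85x76 both ways), begins 73 behind TCP
    L=R.from_euler("z",yl,degrees=True)
    rl=L.inv()*r; z=rl.apply([0,0,1]); print("tilt",np.degrees(np.arccos(-z[2])).round(1),"heading in lamp",np.degrees(np.arctan2(z[1],z[0])).round(1))
    best=[]
    for a in range(-180,180,5):
        q=rl*R.from_euler("z",a,degrees=True)
        b=np.array([q.apply([sx*42.5,sy*42.5,-73])+C for sx in (-1,1) for sy in (-1,1)])
        f=np.array([q.apply([sx*11,sy*15,0]) for sx in (-1,1) for sy in (-1,1)])
        best.append((round(b[:,0].max(),1),a,b[b[:,0].argmax()].round(0).tolist(),f.round(0).tolist()))
    for k in sorted(best)[:2]+[x for x in best if x[1]==0]: print(k)
if __name__=="__main__": clr(R.from_euler("xyz",sense()["tcp_rot"],degrees=True))
E
python3 clr.py
```

```text
tilt 43.0 heading in lamp 15.1
(np.float64(-27.8), -150, [-28.0, 57.0, 237.0], [[11.0, 8.0, 12.0], [-11.0, 13.0, -7.0], [11.0, -13.0, 7.0], [-11.0, -8.0, -12.0]])
(np.float64(-27.8), -60, [-28.0, 57.0, 237.0], [[8.0, -16.0, 3.0], [8.0, 13.0, 11.0], [-8.0, -13.0, -11.0], [-8.0, 16.0, -3.0]])
(np.float64(-16.4), 0, [-16.0, -2.0, 233.0], [[-6.0, -15.0, -9.0], [14.0, -5.0, 11.0], [-14.0, 5.0, -11.0], [6.0, 15.0, 9.0]])
```

Heading is 15° off the hood's front-to-back axis and the body clears the lip if I insert shallowly. I compute the waypoints.

```bash
cat > lp.py <<'E'
from h import *
import sys
O=np.array([663,-300,0]); L=R.from_euler("z",-11.5,degrees=True)
def lp(P):
    s=sense(); r=R.from_euler("xyz",s["tcp_rot"],degrees=True)
    z=(L.inv()*r).apply([0,0,1])
    print("t",round(s["time"],2),"lamp pos",L.inv().apply(s["tool_pos"]-O).round(1),"tilt",np.degrees(np.arccos(-z[2])).round(1),"hd",np.degrees(np.arctan2(z[1],z[0])).round(1),"j",s["joint_pos"].round(0),"F lamp",L.inv().apply(s["ft_force"]).round(1))
    print("lamp axes in tool:",(r.inv()*L).as_matrix().round(3).tolist())
    for p in P:
        d=r.inv().apply(L.apply(p)+O-s["tool_pos"]); print(p,"shift",d.round(1))
lp([list(map(float,a.split(","))) for a in sys.argv[1:]])
E
python3 lp.py -90,25,320
```

```text
t 19.62 lamp pos [278.3 421.5 560.4] tilt 43.0 hd 15.1 j [ -1.  52.   1.   3.  84. -13.] F lamp [-0.2 -0.1 -0.2]
lamp axes in tool: [[-0.372, 0.922, -0.11], [0.655, 0.344, 0.673], [0.658, 0.178, -0.732]]
[-90.0, 25.0, 320.0] shift [-202.1 -539.4 -136.9]
```

Emit:
play_rows:
  increments:
    - [-1, [-4, -11, -3], 0]
    - [-1, [-8.4, -22.5, -5.7], 0]
    - [-1, [-8.4, -22.5, -5.7], 0]
    - [-1, [-8.4, -22.5, -5.7], 0]
    - [-1, [-8.4, -22.5, -5.7], 0]
    - [-1, [-8.4, -22.5, -5.7], 0]
    - [-1, [-8.4, -22.5, -5.7], 0]
    - [-1, [-8.4, -22.5, -5.7], 0]
    - [-1, [-8.4, -22.5, -5.7], 0]
    - [-1, [-8.4, -22.5, -5.7], 0]
    - [-1, [-8.4, -22.5, -5.7], 0]
    - [-1, [-8.4, -22.5, -5.7], 0]

```text
time: 20.62
tool_pos: [817.7, -87.5, 451.6]
tcp_rot: [137.4, 6.4, 100.5]
ft_force: [-0.6, 0.2, -0.3]
finger_gap: -0.1
grip_force: 0.0
```

```bash
python3 lp.py -90,25,320
```

```text
t 20.62 lamp pos [109.2 239.1 451.6] tilt 43.0 hd 15.1 j [-15.   3.  77.  15.  59. -31.] F lamp [-0.6  0.1 -0.3]
lamp axes in tool: [[-0.372, 0.922, -0.111], [0.655, 0.345, 0.672], [0.658, 0.177, -0.732]]
[-90.0, 25.0, 320.0] shift [-108.7 -292.9  -72.7]
```

Tilt is held. Continuing, then turning about the tool axis for body clearance.

Emit:
play_rows:
  increments:
    - [-1, [-9, -24.4, -6], 0]
    - [-1, [-9, -24.4, -6], 0]
    - [-1, [-9, -24.4, -6], 0]
    - [-1, [-9, -24.4, -6], 0]
    - [-1, [-9, -24.4, -6], 0]
    - [-1, [-9, -24.4, -6], 0]
    - [-1, [-9, -24.4, -6], 0]
    - [-1, [-9, -24.4, -6], 0]
    - [-1, [-9, -24.4, -6], 0]
    - [-1, [-9, -24.4, -6], 0]
    - [-1, [-9, -24.4, -6], 0]
    - [-1, [-9, -24.4, -6], 0]

```text
time: 21.62
tool_pos: [580.0, -257.1, 319.9]
tcp_rot: [137.5, 6.5, 100.4]
ft_force: [0.6, 0.7, -0.2]
finger_gap: -0.4
grip_force: 0.0
```

Emit:
play_rows:
  increments:
    - [-1, [0, 0, 0], 0.08]
    - [-1, [0, 0, 0], 0.08]
    - [-1, [0, 0, 0], 0.08]
    - [-1, [0, 0, 0], 0.08]
    - [-1, [0, 0, 0], 0.08]
    - [-1, [0, 0, 0], 0.08]
    - [-1, [0, 0, 0], 0.04]
    - [-1, [0, 0, 0], 0]

```text
time: 22.28
tool_pos: [581.0, -256.6, 320.2]
tcp_rot: [138.9, -13.7, 78.2]
ft_force: [0.7, -0.8, 0.3]
finger_gap: 0.1
grip_force: 0.0
```

```bash
python3 lp.py -90,25,105; python3 clr.py | tail -1
```

```text
t 22.28 lamp pos [-89.   26.2 320.2] tilt 42.9 hd 15.0 j [-46. -20. 111.  36.  62. -39.] F lamp [ 0.8 -0.7  0.3]
lamp axes in tool: [[0.005, 0.971, 0.238], [0.753, -0.16, 0.638], [0.658, 0.176, -0.732]]
[-90.0, 25.0, 105.0] shift [ -52.3 -137.8  156.8]
(np.float64(-27.8), 0, [-28.0, 58.0, 237.0], [[-11.0, -8.0, -12.0], [11.0, -13.0, 7.0], [-11.0, 13.0, -7.0], [11.0, 8.0, 12.0]])
```

Emit:
play_rows:
  increments:
    - [-1, [-4.4, -11.5, 13], 0]
    - [-1, [-4.4, -11.5, 13], 0]
    - [-1, [-4.4, -11.5, 13], 0]
    - [-1, [-4.4, -11.5, 13], 0]
    - [-1, [-4.4, -11.5, 13], 0]
    - [-1, [-4.4, -11.5, 13], 0]
    - [-1, [-4.4, -11.5, 13], 0]
    - [-1, [-4.4, -11.5, 13], 0]
    - [-1, [-4.4, -11.5, 13], 0]
    - [-1, [-4.4, -11.5, 13], 0]
    - [-1, [-4.4, -11.5, 13], 0]
    - [-1, [-4.4, -11.5, 13], 0]

```text
time: 23.28
tool_pos: [578.8, -258.2, 104.2]
tcp_rot: [138.9, -13.6, 78.4]
ft_force: [0.1, -0.5, -0.5]
finger_gap: 0.2
grip_force: 0.0
```

```bash
python3 lp.py -40,30,105 -25,30,105; python3 - <<'E'
from h import *
a=[]
for n in ("scene","top"):
    s=snapshot(n); u,v=(px(s,(640,-260,160))).astype(int); u=min(max(u,70),442); v=min(max(v,70),314)
    a.append(cv2.resize(s["color"][v-70:v+70,u-70:u+70,::-1],(400,400),interpolation=cv2.INTER_CUBIC)); print(n,px(s,(663,-266,141)).round(),u,v)
cv2.imwrite("pics/lamp.png",np.hstack(a))
E
```

```text
t 23.28 lamp pos [-90.8  24.2 104.2] tilt 42.9 hd 15.0 j [-46.  -5. 123.  50.  43. -62.] F lamp [ 0.2 -0.5 -0.5]
lamp axes in tool: [[0.002, 0.972, 0.235], [0.754, -0.156, 0.639], [0.657, 0.176, -0.733]]
[-40.0, 30.0, 105.0] shift [ 5.9 37.9 33.9]
[-25.0, 30.0, 105.0] shift [ 5.9 49.2 43.7]
scene [215. 337.] 206 314
top [368. 145.] 367 152
```

View pics/lamp.png

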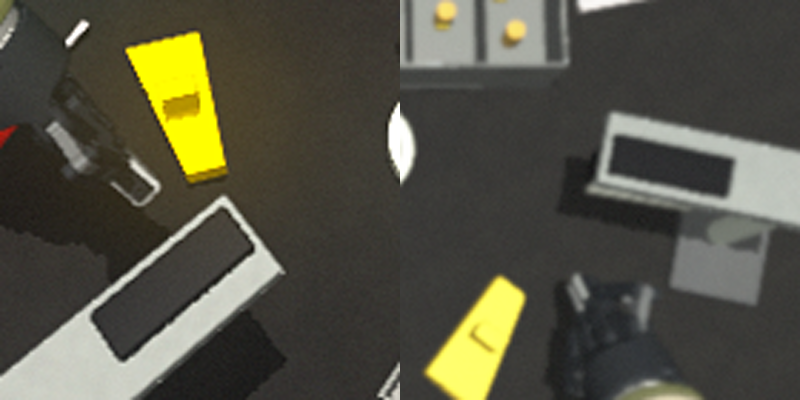

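The crop shows the shut fingertips in front of and below the hood (left half tip (148,190), hood edge at (225,200)), and nothing in the way. The finger linkages are wide along the closing axis, so I turn a quarter to set that axis sideways, away from the lip.

Emit:
play_rows:
  increments:
    - [-1, [0, 0, 0], 0.12]
    - [-1, [0, 0, 0], 0.12]
    - [-1, [0, 0, 0], 0.12]
    - [-1, [0, 0, 0], 0.12]
    - [-1, [0, 0, 0], 0.12]
    - [-1, [0, 0, 0], 0.12]
    - [-1, [0, 0, 0], 0.12]
    - [-1, [0, 0, 0], 0.12]
    - [-1, [0, 0, 0], 0.12]
    - [-1, [0, 0, 0], 0.12]
    - [-1, [0, 0, 0], 0.12]
    - [-1, [0, 0, 0], 0.12]

```text
time: 24.38
tool_pos: [579.4, -258.4, 106.5]
tcp_rot: [-168.1, -41.6, -14.1]
ft_force: [-1.4, -0.0, 0.4]
finger_gap: 0.4
grip_force: 0.0
```

Emit:
play_rows:
  increments:
    - [-1, [0, 0, 0], 0.12]
    - [-1, [0, 0, 0], 0.03]
    - [-1, [0, 0, 0], 0]

```text
time: 24.63
tool_pos: [579.3, -258.4, 106.4]
tcp_rot: [-161.2, -39.3, -24.7]
ft_force: [-0.8, -0.6, -0.2]
finger_gap: -0.3
grip_force: 0.0
```

```bash
python3 lp.py -40,26,102 -22,26,102; python3 clr.py | tail -1;  python3 - <<'E'
from h import *
s=snapshot("top"); u,v=(px(s,(620,-260,150))).astype(int)
cv2.imwrite("pics/lamp2.png",cv2.resize(s["color"][v-35:v+45,u-40:u+40,::-1],(500,500),interpolation=cv2.INTER_CUBIC)); print((px(s,sense()["tool_pos"])-[u-40,v-35])*6.25)
E
```

```text
t 24.63 lamp pos [-90.3  24.1 106.4] tilt 42.9 hd 15.0 j [-46.  -5. 123.  50.  43.  30.] F lamp [-0.6 -0.8 -0.2]
lamp axes in tool: [[0.753, -0.177, 0.634], [-0.018, -0.968, -0.249], [0.658, 0.176, -0.732]]
[-40.0, 26.0, 102.0] shift [34.8 -1.6 36.6]
[-22.0, 26.0, 102.0] shift [48.3 -2.  48.5]
(np.float64(-27.3), 0, [-27.0, 57.0, 237.0], [[-8.0, 16.0, -3.0], [-9.0, -13.0, -11.0], [9.0, 13.0, 11.0], [8.0, -16.0, 3.0]])
[220.76295228 338.25261198]
```

View pics/lamp2.png

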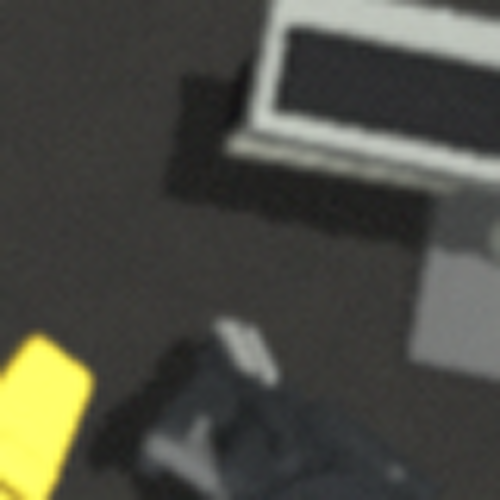

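The crop shows the fingertips at (225,330), as predicted, with the hand behind at (330,450) and the hood's front edge at (240,145). I advance under the lip, low.

Emit:
play_rows:
  increments:
    - [-1, [5.8, -0.3, 6.1], 0]
    - [-1, [5.8, -0.3, 6.1], 0]
    - [-1, [5.8, -0.3, 6.1], 0]
    - [-1, [5.8, -0.3, 6.1], 0]
    - [-1, [5.8, -0.3, 6.1], 0]
    - [-1, [5.8, -0.3, 6.1], 0]
    - [-1, [4.5, 0, 4], 0]
    - [-1, [4.5, 0, 4], 0]
    - [-1, [4.5, 0, 4], 0]
    - [-1, [0, 0, 0], 0]

```text
time: 25.52
tool_pos: [646.9, -269.7, 100.0]
tcp_rot: [-161.2, -39.2, -24.7]
ft_force: [1.0, -0.7, -0.6]
finger_gap: -0.1
grip_force: 0.0
```

```bash
python3 lp.py -22,26,115 -22,26,131
```

```text
t 25.52 lamp pos [-21.8  26.5 100. ] tilt 42.9 hd 15.1 j [-42.   5. 114.  49.  39.  33.] F lamp [ 1.1 -0.5 -0.6]
lamp axes in tool: [[0.754, -0.177, 0.633], [-0.017, -0.968, -0.25], [0.657, 0.177, -0.733]]
[-22.0, 26.0, 115.0] shift [  9.4  -3.3 -11.2]
[-22.0, 26.0, 131.0] shift [ 19.6  -7.3 -23. ]
```

Emit:
play_rows:
  increments:
    - [-1, [1.9, -0.7, -2.2], 0]
    - [-1, [1.9, -0.7, -2.2], 0]
    - [-1, [1.9, -0.7, -2.2], 0]
    - [-1, [1.9, -0.7, -2.2], 0]
    - [-1, [1.9, -0.7, -2.2], 0]
    - [-1, [1.3, -0.5, -1.5], 0]
    - [-1, [0, 0, 0], 0]

```text
time: 26.1
tool_pos: [646.2, -270.0, 117.7]
tcp_rot: [-161.2, -39.3, -24.7]
ft_force: [-0.5, 0.2, 0.8]
finger_gap: 0.0
grip_force: 0.0
```

Emit:
play_rows:
  increments:
    - [-1, [0.6, -0.2, -0.7], 0]
    - [-1, [0.6, -0.2, -0.7], 0]
    - [-1, [0.6, -0.2, -0.7], 0]
    - [-1, [0.6, -0.2, -0.7], 0]
    - [-1, [0, 0, 0], 0]

```text
time: 26.52
tool_pos: [645.9, -269.9, 120.6]
tcp_rot: [-161.2, -39.2, -24.7]
ft_force: [-0.2, 0.3, -0.1]
finger_gap: 0.3
grip_force: 0.0
```

```bash
python3 lp.py -22,26,131
```

```text
t 26.52 lamp pos [-22.7  26.1 120.6] tilt 42.8 hd 15.1 j [-42.   3. 113.  47.  41.  36.] F lamp [-0.2  0.2 -0.1]
lamp axes in tool: [[0.754, -0.177, 0.632], [-0.018, -0.968, -0.25], [0.656, 0.177, -0.733]]
[-22.0, 26.0, 131.0] shift [ 7.1 -2.5 -7.1]
```

Emit:
play_rows:
  increments:
    - [-1, [0.6, -0.2, -0.7], 0]
    - [-1, [0.6, -0.2, -0.7], 0]
    - [-1, [0.6, -0.2, -0.7], 0]
    - [-1, [0.6, -0.2, -0.7], 0]
    - [-1, [0.6, -0.2, -0.7], 0]
    - [-1, [0, 0, 0], 0]

```text
time: 27.02
tool_pos: [645.9, -270.1, 125.5]
tcp_rot: [-161.2, -39.2, -24.7]
ft_force: [-0.3, 0.9, 0.0]
finger_gap: 0.2
grip_force: 0.0
```

Emit:
play_rows:
  increments:
    - [-1, [0.6, -0.2, -0.7], 0]
    - [-1, [0.6, -0.2, -0.7], 0]
    - [-1, [0.6, -0.2, -0.7], 0]
    - [-1, [0.6, -0.2, -0.7], 0]
    - [-1, [0, 0, 0], 0]

```text
time: 27.43
tool_pos: [645.4, -270.0, 128.5]
tcp_rot: [-161.2, -39.2, -24.7]
ft_force: [-1.6, -0.8, -2.6]
finger_gap: 0.1
grip_force: 0.9
```

```bash
python3 lp.py -22,26,140
```

```text
t 27.43 lamp pos [-23.2  25.9 128.5] tilt 42.8 hd 15.2 j [-42.   2. 113.  46.  42.  37.] F lamp [-1.4 -1.1 -2.6]
lamp axes in tool: [[0.755, -0.177, 0.632], [-0.018, -0.968, -0.25], [0.656, 0.178, -0.734]]
[-22.0, 26.0, 140.0] shift [ 8.2 -3.  -7.7]
```

Contact felt (about -2.6 N down, the rocker's resistance). Pushing on up.

Emit:
play_rows:
  increments:
    - [-1, [0.6, -0.2, -0.7], 0]
    - [-1, [0.6, -0.2, -0.7], 0]
    - [-1, [0.6, -0.2, -0.7], 0]
    - [-1, [0.6, -0.2, -0.7], 0]
    - [-1, [0.6, -0.2, -0.7], 0]
    - [-1, [0, 0, 0], 0]

```text
time: 27.93
tool_pos: [645.4, -269.5, 133.2]
tcp_rot: [-161.1, -39.1, -24.7]
ft_force: [-2.4, 4.6, -3.7]
finger_gap: -0.2
grip_force: 2.6
```

Emit:
play_rows:
  increments:
    - [-1, [0.6, -0.2, -0.7], 0]
    - [-1, [0.6, -0.2, -0.7], 0]
    - [-1, [0.6, -0.2, -0.7], 0]
    - [-1, [0, 0, 0], 0]

```text
time: 28.27
tool_pos: [645.4, -269.6, 136.1]
tcp_rot: [-161.1, -39.1, -24.7]
ft_force: [-3.5, 5.5, -3.6]
finger_gap: -0.3
grip_force: 3.2
```

```bash
python3 lp.py -22,26,140
```

```text
t 28.27 lamp pos [-23.3  26.3 136.1] tilt 42.8 hd 15.3 j [-42.   1. 113.  46.  43.  38.] F lamp [-4.5  4.7 -3.6]
lamp axes in tool: [[0.755, -0.177, 0.631], [-0.017, -0.968, -0.251], [0.655, 0.179, -0.734]]
[-22.0, 26.0, 140.0] shift [ 3.5 -0.7 -2.1]
```

Emit:
play_rows:
  increments:
    - [-1, [0.6, -0.2, -0.7], 0]
    - [-1, [0.6, -0.2, -0.7], 0]
    - [-1, [0, 0, 0], 0]

```text
time: 28.52
tool_pos: [644.9, -269.7, 136.9]
tcp_rot: [-161.2, -39.1, -24.7]
ft_force: [-2.6, 4.1, -9.7]
finger_gap: -0.0
grip_force: 4.4
```

Emit:
play_rows:
  increments:
    - [-1, [0.6, -0.2, -0.7], 0]
    - [-1, [0.6, -0.2, -0.7], 0]
    - [-1, [0, 0, 0], 0]

```text
time: 28.77
tool_pos: [644.3, -269.7, 138.0]
tcp_rot: [-161.2, -39.0, -24.7]
ft_force: [-4.2, 4.0, -15.6]
finger_gap: -0.2
grip_force: 7.0
```

```bash
python3 lp.py -22,26,140
```

```text
t 28.77 lamp pos [-24.3  26.  138. ] tilt 42.6 hd 15.3 j [-42.   1. 113.  45.  43.  38.] F lamp [ -4.9   3.1 -15.6]
lamp axes in tool: [[0.757, -0.177, 0.629], [-0.018, -0.968, -0.251], [0.654, 0.179, -0.736]]
[-22.0, 26.0, 140.0] shift [ 3.  -0.6  0. ]
```

Firm stop reached (force rising after about 10 mm of travel). I back off down, then out.

Emit:
play_rows:
  increments:
    - [-1, [-1.3, 0.5, 1.5], 0]
    - [-1, [-3.2, 1.3, 3.7], 0]
    - [-1, [-3.2, 1.3, 3.7], 0]
    - [-1, [-3.2, 1.3, 3.7], 0]
    - [-1, [-3.2, 1.3, 3.7], 0]
    - [-1, [-3.2, 1.3, 3.7], 0]
    - [-1, [-3.2, 1.3, 3.7], 0]
    - [-1, [0, 0, 0], 0]

```text
time: 29.43
tool_pos: [645.3, -270.7, 106.8]
tcp_rot: [-161.2, -39.2, -24.7]
ft_force: [-1.0, 0.2, -0.2]
finger_gap: -0.2
grip_force: 0.0
```

Emit:
play_rows:
  increments:
    - [-1, [-4, 0, -3.5], 0]
    - [-1, [-7.5, 0, -6.5], 0]
    - [-1, [-7.5, 0, -6.5], 0]
    - [-1, [-7.5, 0, -6.5], 0]
    - [-1, [-7.5, 0, -6.5], 0]
    - [-1, [-7.5, 0, -6.5], 0]
    - [-1, [-7.5, 0, -6.5], 0]
    - [-1, [-7.5, 0, -6.5], 0]
    - [-1, [-7.5, 0, -6.5], 0]
    - [-1, [-7.5, 0, -6.5], 0]
    - [-1, [0, 0, 0], 0]

```text
time: 30.35
tool_pos: [551.3, -249.7, 107.6]
tcp_rot: [-161.2, -39.2, -24.7]
ft_force: [-1.0, 0.0, 0.2]
finger_gap: -0.3
grip_force: 0.0
```

```bash
python3 lp.py -90,26,260; python3 - <<'E'
from fit import *
S=[snapshot("scene"),snapshot("top")]
for n in (0,1):
    for d in pinpoint("rocker_end",S[n])[:3]: print(n,d["p"],w(S[n],d["xyz"]).round(1))
# wedge-in-tray and other objects
for q in ("coupling","elbow","tape","spanner","screwdriver"):
    for d in pinpoint(q,S[1])[:1]: print(q,round(d["p"],2),w(S[1],d["xyz"]).round(0))
cv2.imwrite("pics/end.png",np.hstack([cv2.resize(s["color"][:,:,::-1],(400,300),interpolation=cv2.INTER_AREA) for s in S]))
E
```

```text
t 30.35 lamp pos [-119.5   27.1  107.6] tilt 42.8 hd 15.1 j [-48. -10. 127.  49.  45.  29.] F lamp [-1.  -0.2  0.2]
lamp axes in tool: [[0.755, -0.177, 0.632], [-0.018, -0.968, -0.25], [0.656, 0.177, -0.734]]
[-90.0, 26.0, 260.0] shift [118.7 -37.6 -92.7]
1 0.63 [ 664.8 -260.8  152.8]
coupling 0.73 [653.  -1.   2.]
elbow 0.6 [726. 129.  -1.]
tape 0.81 [723. -66.   0.]
spanner 0.7 [346. 144.   1.]
screwdriver 0.59 [ 415. -272.   -0.]
```

View pics/end.png

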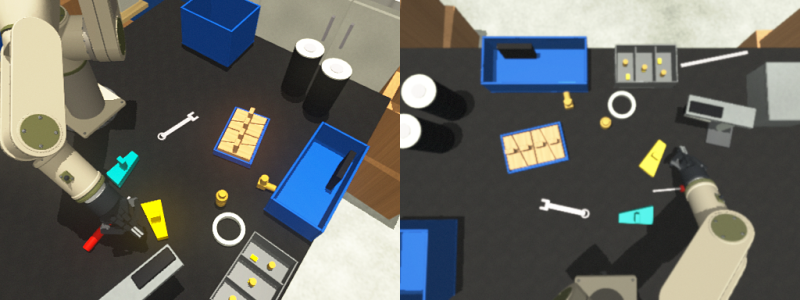

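The final view shows four wedges filling the tray at (533,147) in the right half, the bench items in place and the gripper clear of everything. The network now puts the rocker end at z≈153, the on height.

```bash
python3 -c "
from bench import *
print(hand_in())"
```

```text
the job is handed in; nothing more can be done
None
```

The wooden wedge is flat in its place and the four wedges fill the tray. The lamp rocker was pushed up to its firm stop, and a network reading afterwards put its end at the on height. The job was handed in at about 30 s; no verdict came back.

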